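# Lay out the knobs on the drawer fronts

## Robot

A 6-joint arm with a two-finger parallel gripper is mounted at the origin on the work surface. World frame = base frame: x ahead of the robot, y to its left, z up, the work surface at z = 0. Lengths are in m, angles in degrees, forces in N, time in s.
With the tool pointing down it reaches from about 0.275 to 0.85 m from the base axis. Payload 5.2 kg.
Tool frame: the origin (TCP) lies where the fingers leave the gripper's body, on its centre line; the fingertips stand 73 mm ahead of it and the grasp point (between the pads) lies 54 mm ahead of it; z points along the fingers, y is the line along which they close (so a half turn about z gives the same grasp; the last joint's range is limited). The gripper opens to 85 mm and grips with 20 to 120 N. Pads are 22 mm wide; open, the fingers measure 114 mm over their backs; the gripper's body (76 mm by 85 mm) begins 54 mm behind the grasp point. The pads swing forward as they close: fully open they stand 13 mm farther back than shut.
Start: joints at [-11.62, 14.817, 87.949, -0, 77.235, -11.62], TCP at [0.55, 0, 0.304] pointing down, gripper open.
Joint ranges: [-179.93, 179.93], [-52.35, 119.4], [10.71, 147.94], [-69.91, 249.91], [12.55, 155.21], [-178.61, 178.61]. Speed limits (degrees/s): [147.25, 147.25, 180, 180, 180, 180].

## Interface

Orientations are given as [roll, pitch, yaw] about the fixed x, y, z axes, in that order (R = Rz(yaw) Ry(pitch) Rx(roll)).
In Python, from plant import robot, get_image, get_calibration gives the robot as it stands. The module is installed in compiled form; this text tells all that it offers.
- The arm moves only by the tool play_rows, never from a script. Its argument "targets" is a list of rows, each a list of 3 entries, a list of its own where there are three numbers: the turn, a rotation vector about the tool's x, y, z as a fraction of full scale, then the shift along the tool's x, y, z as a fraction of full scale, then the finger opening in mm, from 0 to 85.4. In form: [[[rx, ry, rz], [dx, dy, dz], jaw], ...]. A call has 1 to 12 rows; each row shifts and turns the commanded pose from where the row before left it, along the tool's axes as they then stand; what a row does not reach is not made up. Full scale, the value 1, is 0.03 m for a shift and 5 degrees for a turn. A row lasts 1/12 s, in which the tool goes at most 41.7 mm and 7.16 degrees, less where a joint would pass 70% of its speed; a pose out of reach is approached as far as the arm can. A call with a number of a shift or a turn outside -1 to 1 is refused whole. A call with a gripper value outside its range is refused whole. The fingers move at their own pace and stop on an object; "squeeze" is the grip in N (left out, the last holds). Time passes only in rows, so rows that do not move let the fingers close. It gives the time, the measured TCP pose, the force, the opening and the grip force at its end, in the units of the state.
- robot.get_state(): the state, without advancing time (a new reading comes with each control period).
- get_image(name): name is "scene" or "side" or "wrist"; returns (picture, depth): 480x640x3 uint8, blue, green, red; 480x640 float32, m along the optical axis (not along the pixel's ray), 0 where there is no reading.
- get_calibration(name): a dict with "fx", "fy", "cx", "cy" (pixels), "origin" and "rotation" of the camera in the world. Camera axes: x right, y down, z forward; pixel columns grow to the right and rows downward; lengths in m; the calibration is good to about 2 mm. A picture is of the moment at which its call begins: read the wrist's pose just before it. get_calibration takes no time and is no camera call; for the wrist camera it gives the pose at the moment of the call.
- robot.sign_off(): hands the job in; it is judged then, once.
The state is a dict: "time_s": time; "q": joint angles; "qvel": joint speeds; "joint_torque": joint torques, N m; "eef_pos": TCP position; "tool_rot": TCP orientation; "wrist_force": force on the tool from outside, world axes, zero at the start; "torque": the same for the moment, N m; "opening": finger opening in m; "gripper_force": force on a finger pad.
Only numpy, scipy, OpenCV 4.12 (cv2) and the standard library are available. Lean on these libraries where they do the work, as an engineer would, in place of code of your own. Each camera call takes 0.05 s, during which the arm holds its last target. There are 200 camera calls.

## Task

Set out the four round walnut knobs on the four drawer fronts, matched by size: the smallest knob on the shortest front, the next on the next, up to the largest knob on the longest front, each standing upright over the screw hole in the middle of its front. Leave the fronts, the square offcut and the mallet where they lie.

Things in the scene. Friction and masses are not known exactly. Their poses are not given: they have to be found in the camera images.
- knob_a_center (a point): The smallest of four dark walnut drawer knobs, loose, standing upright on its round foot (foot 20 mm across). Round as seen from above: widest diameter 26 mm, height 30 mm, about 12 g. The point is on the knob's axis, half-way up (15 mm above its underside); z runs up the axis. The widest part, where it is gripped, is a straight band 12 mm high whose middle lies 6 mm above this point.
- knob_b_center (a point): The second smallest of four dark walnut drawer knobs, loose, standing upright on its round foot (foot 27 mm across). Round as seen from above: widest diameter 36 mm, height 36 mm, about 24 g. The point is on the knob's axis, half-way up (18 mm above its underside); z runs up the axis. The widest part, where it is gripped, is a straight band 12 mm high whose middle lies 6 mm above this point.
- knob_c_center (a point): The second largest of four dark walnut drawer knobs, loose, standing upright on its round foot (foot 35 mm across). Round as seen from above: widest diameter 46 mm, height 42 mm, about 42 g. The point is on the knob's axis, half-way up (21 mm above its underside); z runs up the axis. The widest part, where it is gripped, is a straight band 12 mm high whose middle lies 6 mm above this point.
- knob_d_center (a point): The largest of four dark walnut drawer knobs, loose, standing upright on its round foot (foot 43 mm across). Round as seen from above: widest diameter 56 mm, height 48 mm, about 70 g. The point is on the knob's axis, half-way up (24 mm above its underside); z runs up the axis. The widest part, where it is gripped, is a straight band 12 mm high whose middle lies 6 mm above this point.
- front_a_top (a point): The shortest of four pale beech drawer fronts, a loose flat board lying on the bench: 74 mm long (its x), 60 mm wide (its y), 18 mm thick. The point is the middle of its upper face, 18 mm above the bench, where a small dark dot (8 mm) marks the screw hole; the upper face is flat there. z points up.
- front_b_top (a point): The second shortest of four pale beech drawer fronts, a loose flat board lying on the bench: 106 mm long (its x), 60 mm wide (its y), 18 mm thick. The point is the middle of its upper face, 18 mm above the bench, where a small dark dot (8 mm) marks the screw hole; the upper face is flat there. z points up.
- front_c_top (a point): The second longest of four pale beech drawer fronts, a loose flat board lying on the bench: 138 mm long (its x), 60 mm wide (its y), 18 mm thick. The point is the middle of its upper face, 18 mm above the bench, where a small dark dot (8 mm) marks the screw hole; the upper face is flat there. z points up.
- front_d_top (a point): The longest of four pale beech drawer fronts, a loose flat board lying on the bench: 170 mm long (its x), 60 mm wide (its y), 18 mm thick. The point is the middle of its upper face, 18 mm above the bench, where a small dark dot (8 mm) marks the screw hole; the upper face is flat there. z points up.
- offcut_center (a point): A square dark walnut offcut, 40 x 40 mm and 34 mm high, loose, standing among the knobs; not a knob. The point is its centre, 17 mm above the bench. It and the knobs start in a loose row along world y, at least 35 mm clear of one another and 20 mm clear of the fronts, which lie in a second row farther from the robot, long sides roughly along world x.
- mallet: A pale wooden joiner's mallet lying on the bench to the robot's left, 312 mm long along its x, head 65 x 120 mm and 60 mm high at its +x end. The origin is on the bench, under its handle, 110 mm short of the head's middle. z points up.

How it is judged (in metres and radians):
At the end, for the whole second after the job is handed in: Each knob stands upright (within 0.1 rad) on its own front, its underside on the upper face (its centre at half its height above the face, within 5 mm), its axis within 12 mm of the middle of the front (horizontal distance between knob_a_center and front_a_top below 0.012 m and z of knob_a_center in the frame of front_a_top between 0.01 and 0.02 m and angle between each of knob_a_center, knob_b_center, knob_c_center, knob_d_center's own z axis and vertical below 0.1 rad and horizontal distance between knob_b_center and front_b_top below 0.012 m and z of knob_b_center in the frame of front_b_top between 0.013 and 0.023 m and horizontal distance between knob_c_center and front_c_top below 0.012 m and z of knob_c_center in the frame of front_c_top between 0.016 and 0.026 m and horizontal distance between knob_d_center and front_d_top below 0.012 m and z of knob_d_center in the frame of front_d_top between 0.019 and 0.029 m); the robot touches nothing.
It fails at once if a drawer front is shifted by more than 20 mm (distance of any of front_a_top, front_b_top, front_c_top, front_d_top from where it was at the start of the episode above 0.02 m).
It fails at once if the square offcut is moved by more than 20 mm (distance of offcut_center from where it was at the start of the episode above 0.02 m).
It fails at once if the mallet is moved by more than 20 mm (distance of mallet from where it was at the start of the episode above 0.02 m).
It also fails if it takes over 112 s, if anything falls off the work surface, if the arm or the gripper's body presses on something with over 40 N, if the wrist force passes 120 N, or if a joint passes its speed limit or range.

## Working session

There is one attempt and no reset: what is moved stays moved. The work goes in short steps, Python scripts to look and compute and a tool call to move; the robot and the scene stay as the last step left them, time stands still between calls to the robot, and variables do not carry over. Pictures are saved under pics/ and viewed, at most 14 in all, crops included, and the job is handed in when it is done.

Besides the shell and the picture viewer there is one more tool, called after "Call:" in YAML: its name, and indented under it one key for each argument. play_rows: Moves the arm, as the interface text tells. Shift numbers are shares of 0.03 m and turn numbers shares of 5 degrees, none past 1 either way. Its arguments: {"type":"object","properties":{"targets":{"type":"array","items":{"type":"array"}},"squeeze":{"type":"number"}},"required":["targets"]}

```bash
mkdir -p pics
cat > h.py <<'E'
import numpy as np, cv2
from plant import robot, get_image, get_calibration
def world(name):
    c=get_calibration(name); im,d=get_image(name)
    v,u=np.mgrid[:480,:640]
    P=np.stack([(u-c['cx'])/c['fx']*d,(v-c['cy'])/c['fy']*d,d],-1)
    W=P@np.array(c['rotation']).T+np.array(c['origin'])
    W[d==0]=np.nan
    return im,d,W
E
python3 - <<'E'
from h import *
s=robot.get_state(); print(s)
for n in("scene","side"):
    im,d,W=world(n); cv2.imwrite(f"pics/{n}0.png",im); np.savez(f"{n}0.npz",im=im,W=W); c=get_calibration(n); print(n,c['origin'],c['fx'])
E
```

```text
{'time_s': 0.0, 'q': array([-1.16195295e+01,  1.48574160e+01,  8.80123603e+01,  2.40011234e-03,
        7.72331272e+01, -1.16208638e+01]), 'qvel': array([ 0.05583528,  0.03535196, -0.0286835 , -0.01429741, -0.01983001,
        0.01708245]), 'joint_torque': array([ 1.06436883e-04, -4.46029150e+01, -2.90570551e+01, -7.42485804e-05,
        1.18754001e-02, -2.51378208e-05]), 'eef_pos': array([5.49601217e-01, 1.17746112e-04, 3.03082894e-01]), 'tool_rot': array([-1.79899677e+02, -2.30201911e-02,  9.00007817e+01]), 'wrist_force': array([ 0.28413286, -0.49860782, -0.3476871 ]), 'torque': array([ 0.03010343, -0.02990083, -0.0328515 ]), 'gripper_force': 0.0, 'opening': 0.08503828749109822}Traceback (most recent call last):
  File "<stdin>", line 4, in <module>
  File "h.py", line 7, in world
    W=P@np.array(c['rotation']).T+np.array(c['origin'])
      ~~~~~~~~~~~~~~~~~~~~~~~~~~~^~~~~~~~~~~~~~~~~~~~~~
ValueError: operands could not be broadcast together with shapes (480,640) (3,)
```

```bash
sed -i "s/W=P@np.array(c\['rotation'\]).T/W=P@Rotation.from_euler('xyz',c['rotation'],degrees=True).as_matrix().T/; 1a from scipy.spatial.transform import Rotation" h.py
python3 - <<'E'
from h import *
for n in("scene","side"):
    im,d,W=world(n); cv2.imwrite(f"pics/{n}0.png",im); np.savez(f"{n}0.npz",im=im,W=W); c=get_calibration(n); print(n,c)
    z=W[...,2]; print(np.nanpercentile(z,[5,25,50,75,95]))
    m=((z>.009)&(z<.09)&(np.hypot(W[...,0],W[...,1])>.2)).astype(np.uint8)
    k,l,st,ce=cv2.connectedComponentsWithStats(m)
    for i in range(1,k):
        if st[i,4]<80: continue
        q=W[l==i]; zm=np.percentile(q[:,2],90); t=q[q[:,2]>zm-.006]
        r=cv2.minAreaRect((t[:,:2]*1000).astype(np.float32))
        print(np.round(ce[i]),st[i,4],'ztop',zm.round(4),'rect',np.round(r[0],1),np.round(r[1],1),round(r[2],1),'bgr',im[l==i].mean(0).round())
E
```

```text
scene {'fx': 487.221886680137, 'fy': 487.221886680137, 'cx': 313.33245244977974, 'cy': 235.04369492138645, 'origin': array([ 1.3072006 , -0.31654828,  0.67548938]), 'rotation': array([-124.86924561,   -0.25717299,   61.61736121])}
[-7.46436625e-01 -8.10694871e-03 -4.33712186e-04  1.91679401e-03
  2.48937389e-01]
[353.  12.] 172 ztop 0.0806 rect [-1621.6  1570.8] [ 34.4 113.2] 0.9 bgr [156. 173. 179.]
[502.  53.] 4898 ztop 0.0818 rect [-508.9 1631.2] [1279.1  638.3] 53.8 bgr [ 96. 114. 128.]
[317.  37.] 881 ztop 0.0824 rect [-1122.1  1027.7] [368.   37.5] 89.7 bgr [49. 64. 38.]
[116.  62.] 4454 ztop 0.082 rect [-1119.6    45. ] [1055.9   41.1] 89.8 bgr [71. 77. 72.]
[371. 131.] 1412 ztop 0.0634 rect [117.8 670.7] [59.6 36.9] 53.7 bgr [107. 119. 163.]
[464. 171.] 1823 ztop 0.0725 rect [426.3 659.8] [ 56.2 148. ] 80.6 bgr [ 82. 114. 141.]
[444. 226.] 2457 ztop 0.0601 rect [646.9 407.4] [120.9  71.9] 76.8 bgr [ 90. 131. 163.]
[346. 216.] 311 ztop 0.0341 rect [450.6 242.6] [43.7 42.2] 9.2 bgr [36. 53. 87.]
[569. 242.] 827 ztop 0.0256 rect [818.6 647. ] [111.   25.8] 0.9 bgr [112. 141. 165
[... 1663 characters left out ...]
] 87.9 bgr [ 73. 117. 149.]
[232. 228.] 558 ztop 0.0355 rect [446. 241.] [40.9 41.4] 8.9 bgr [23. 42. 76.]
[374. 251.] 1110 ztop 0.0201 rect [657.7  69.7] [62.9 75.6] 78.2 bgr [ 79. 127. 160.]
[258. 267.] 190 ztop 0.0313 rect [450.4 128.3] [23.8 23.4] 6.0 bgr [23. 43. 78.]
[408. 310.] 3308 ztop 0.0202 rect [635.  -68.7] [ 61.9 171.1] 80.0 bgr [ 77. 123. 154.]
[289. 321.] 422 ztop 0.0372 rect [445.3  -1. ] [33.3 33.3] 64.2 bgr [23. 44. 82.]
[467. 385.] 3771 ztop 0.0202 rect [ 630.6 -220. ] [ 61.  138.7] 78.5 bgr [ 81. 128. 158.]
[346. 390.] 849 ztop 0.0433 rect [ 463.4 -148.3] [38.  39.6] 26.7 bgr [23. 42. 81.]
[384. 462.] 1406 ztop 0.0495 rect [ 452.5 -260.1] [43. 44.] 54.2 bgr [20. 37. 72.]
```

View pics/scene0.png

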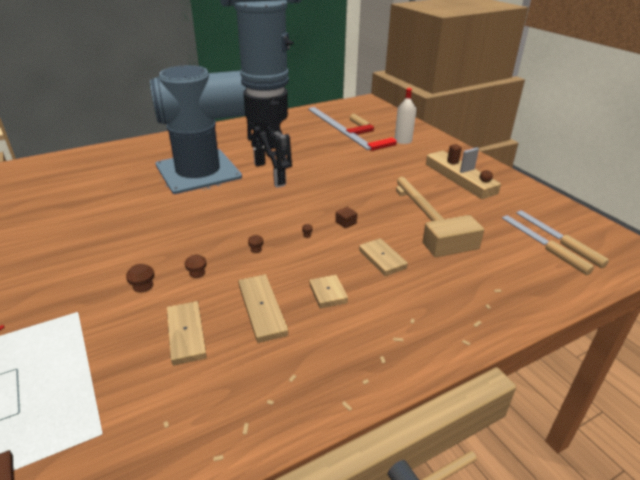

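The scene picture shows the row of knobs d (140,276), c (195,264), b (255,242), a (307,230) and the square offcut (346,217). Fronts c (185,332), d (262,305), a (328,290) and b (383,256) lie behind them. Both cameras agree within 5 mm, and the heights and sizes match. I'll start with knob d by hovering above it.

Call:
play_rows:
  targets:
    - [[0,0,0],[-0.963,-0.354,0.53],85]
    - [[0,0,0],[-0.963,-0.354,0.53],85]
    - [[0,0,0],[-0.963,-0.354,0.53],85]
    - [[0,0,0],[-0.963,-0.354,0.53],85]
    - [[0,0,0],[-0.963,-0.354,0.53],85]
    - [[0,0,0],[-0.963,-0.354,0.53],85]
    - [[0,0,0],[-0.963,-0.354,0.53],85]
    - [[0,0,0],[-0.963,-0.354,0.53],85]
    - [[0,0,0],[-0.963,-0.354,0.53],85]
    - [[0,0,0],[0,0,0],85]
    - [[0,0,0],[0,0,0],85]
    - [[0,0,0],[0,0,0],85]
  squeeze: 30

```text
time_s: 1.15
eef_pos: [0.4544, -0.2597, 0.1608]
tool_rot: [-180.0, -0.0, 89.9]
wrist_force: [-0.0, 0.4, -0.1]
opening: 0.0852
gripper_force: 0.0
```

Run:
```python
from h import *
im,d,W=world("wrist"); cv2.imwrite("pics/w1.png",im)
c=get_calibration("wrist"); print(c, robot.get_state()['eef_pos'])
z=W[...,2]; t=W[(z>.043)&(z<.054)]; print(len(t), np.round(cv2.minEnclosingCircle((t[:,:2]*1000).astype(np.float32)),1) if 0 else (t.mean(0),t.min(0),t.max(0)))
im,d,W=world("scene"); m=(abs(W[...,1]+.26)<.02)&(abs(W[...,0]-.455)<.075)&(W[...,2]>.055)&(W[...,2]<.15)
q=W[m]; print("lowest finger pts",np.sort(q[:,2])[:10]); f=q[q[:,0]>.48]; print(np.sort(f[:,2])[:8])
```

```text
{'fx': 367.21756373478473, 'fy': 367.21756373478473, 'cx': 325.29531670275264, 'cy': 236.7073808617289, 'origin': array([ 0.45597228, -0.17837482,  0.2315657 ]), 'rotation': array([ 1.61661705e+02, -1.88879012e-02,  4.18372924e-02])} [ 0.45476902 -0.2593855   0.16114876]
5138 (array([ 0.45374736, -0.24360519,  0.04694179]), array([ 0.43002289, -0.28106969,  0.04300118]), array([ 0.47833115, -0.13174003,  0.05067195]))
lowest finger pts [0.10129767 0.10143301 0.10153253 0.10192028 0.10200969 0.10224105
 0.10236734 0.1031468  0.10338869 0.1034778 ]
[0.10129767 0.10143301 0.10153253 0.10200969 0.10224105 0.10236734
 0.1031468  0.10338869]
```

View pics/w1.png

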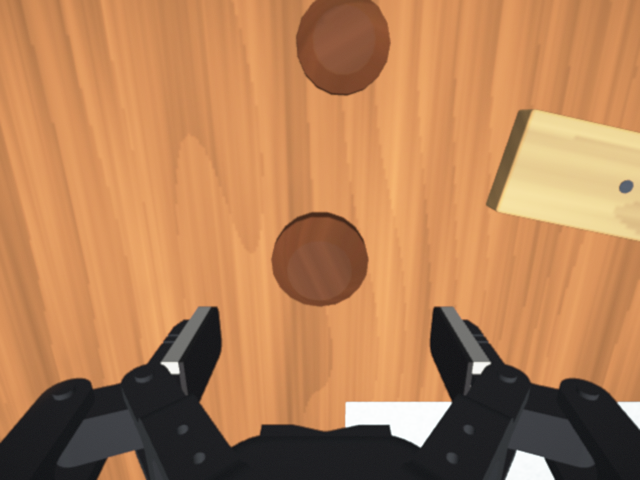

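The wrist picture shows knob d centred at (320,258) between the fingers, and knob c at (343,45). With the jaw open, the fingertips are 60 mm ahead of the TCP, which agrees with the 13 mm swing. Next I descend and grip.

Call:
play_rows:
  targets:
    - [[0,0,0],[0.03,0,0.87],85]
    - [[0,0,0],[0,0,0.87],85]
    - [[0,0,0],[0,0,0.87],85]
    - [[0,0,0],[0,0,0],85]
    - [[0,0,0],[0,0,0],48]
    - [[0,0,0],[0,0,0],48]
    - [[0,0,0],[0,0,0],48]
    - [[0,0,0],[0,0,0],48]
    - [[0,0,0],[0,0,0],48]
    - [[0,0,0],[0,0,0],48]
    - [[0,0,0],[0,0,0],48]
  squeeze: 30

```text
time_s: 2.17
eef_pos: [0.4555, -0.2594, 0.0847]
tool_rot: [179.8, 0.1, 90.0]
wrist_force: [-0.2, 3.2, 7.2]
opening: 0.0548
gripper_force: 31.7
```

Call:
play_rows:
  targets:
    - [[0,0,0],[0,0,-0.4],48]
    - [[0,0,0],[0,0,-0.8],48]
    - [[0,0,0],[0,0,-0.9],48]
    - [[0,0,0],[0.8,0.755,-0.1],48]
    - [[0,0,0],[0.8,0.755,0],48]
    - [[0,0,0],[0.8,0.755,0],48]
    - [[0,0,0],[0.8,0.755,0],48]
    - [[0,0,0],[0.8,0.755,0],48]
    - [[0,0,0],[0.8,0.755,0],48]
    - [[0,0,0],[0.8,0.755,0],48]
    - [[0,0,0],[0.8,0.755,0],48]
    - [[0,0,0],[0,0,0],48]

```text
time_s: 3.17
eef_pos: [0.6395, -0.0627, 0.1501]
tool_rot: [179.7, -0.0, 90.2]
wrist_force: [0.4, -0.5, 0.4]
opening: 0.0548
gripper_force: 32.1
```

Call:
play_rows:
  targets:
    - [[0,0,0],[0,0,0],48]
    - [[0,0,0],[0,0,0],48]

```text
time_s: 3.33
eef_pos: [0.6354, -0.0671, 0.149]
tool_rot: [180.0, 0.0, 90.0]
wrist_force: [-0.8, -0.6, -1.4]
opening: 0.0541
gripper_force: 32.1
```

```bash
cat > chk.py <<'E'
from h import *
import sys
s=robot.get_state(); print(s['eef_pos'],s['wrist_force'],s['opening'])
X,Y=float(sys.argv[1]),float(sys.argv[2])
for n in("scene","side"):
    im,d,W=world(n)
    b=(np.hypot(W[...,0]-X,W[...,1]-Y)<.10)
    hsv=im.max(-1)
    k=b&(hsv<125)&(im[...,2]>1.7*im[...,0]+8)&(W[...,2]>.012)&(W[...,2]<.16)
    c,l,st,ce=cv2.connectedComponentsWithStats(k.astype(np.uint8))
    i=1+np.argmax(st[1:,4]); q=W[l==i]; zt=np.percentile(q[:,2],97); t=q[q[:,2]>zt-.005]
    f=b&(W[...,2]>.012)&(W[...,2]<.024)&(im[...,2]>135)
    r=cv2.minAreaRect((W[f][:,:2]*1000).astype(np.float32))
    rk=cv2.minAreaRect((t[:,:2]*1000).astype(np.float32))
    print(n,'knob z',q[:,2].min().round(4),zt.round(4),'top',np.round(rk[0],1),np.round(rk[1],1),'front',np.round(r[0],1),np.round(r[1],1))
E
python3 chk.py .636 -.068
python3 -c "
from h import *
cv2.imwrite('pics/s2.png',cv2.resize(get_image('side')[0][60:420,200:620],None,fx=1.5,fy=1.5))"
```

```text
[ 0.6354476  -0.06710502  0.14904833] [-0.81038392 -0.64668864 -1.40595346] 0.05408025125177275
scene knob z 0.0672 0.1128 top [641.6 -78.9] [18.4 43.1] front [636.6 -67. ] [ 60.2 173. ]
side knob z 0.0176 0.1153 top [638.  -76.4] [64.4 24.1] front [635.  -68.1] [ 61.1 170.9]
```

View pics/s2.png

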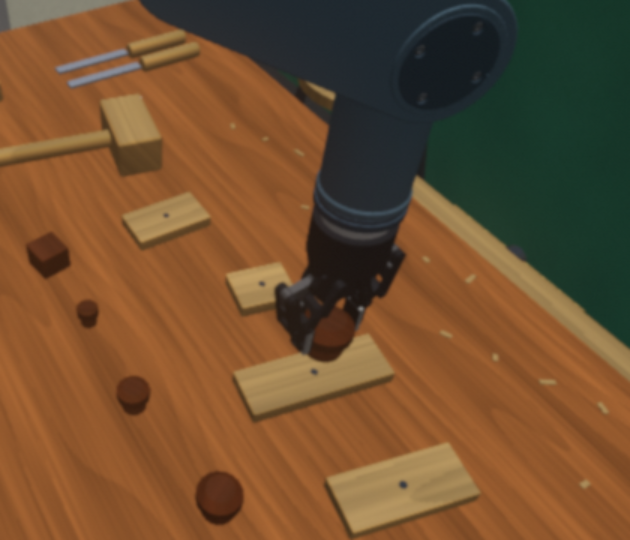

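The side picture shows knob d held upright above front d, whose dot is at (314,371). I'll lower it now.

Call:
play_rows:
  targets:
    - [[0,0,0],[-0.02,0.01,0.7],48]
    - [[0,0,0],[0,0,0.6],48]
    - [[0,0,0],[0,0,0.15],48]
    - [[0,0,0],[0,0,0],48]
    - [[0,0,0],[0,0,0],48]

```text
time_s: 3.9
eef_pos: [0.6358, -0.0684, 0.1054]
tool_rot: [-180.0, 0.0, 89.9]
wrist_force: [-0.2, 0.3, -0.9]
opening: 0.0546
gripper_force: 32.1
```

Call:
play_rows:
  targets:
    - [[0,0,0],[0,0,0.04],48]
    - [[0,0,0],[0,0,0],48]
    - [[0,0,0],[0,0,0],48]

```text
time_s: 4.15
eef_pos: [0.6362, -0.0679, 0.1044]
tool_rot: [179.9, 0.0, 90.0]
wrist_force: [0.5, -0.7, -0.8]
opening: 0.0546
gripper_force: 32.1
```

Call:
play_rows:
  targets:
    - [[0,0,0],[0,0,0.04],48]
    - [[0,0,0],[0,0,0],48]
    - [[0,0,0],[0,0,0],48]

```text
time_s: 4.4
eef_pos: [0.6361, -0.0677, 0.1028]
tool_rot: [180.0, 0.0, 90.0]
wrist_force: [0.7, 0.3, 0.8]
opening: 0.0547
gripper_force: 32.2
```

Call:
play_rows:
  targets:
    - [[0,0,0],[0,0,0.04],48]
    - [[0,0,0],[0,0,0],48]
    - [[0,0,0],[0,0,0],48]

```text
time_s: 4.65
eef_pos: [0.6361, -0.0676, 0.1027]
tool_rot: [180.0, 0.0, 90.0]
wrist_force: [-3.6, 0.7, 7.0]
opening: 0.0548
gripper_force: 32.7
```

Contact. Now I release and rise.

Call:
play_rows:
  targets:
    - [[0,0,0],[0,0,0],60]
    - [[0,0,0],[0,0,0],70]
    - [[0,0,0],[0,0,0],85]
    - [[0,0,0],[0,0,0],85]
    - [[0,0,0],[0,0,0],85]
    - [[0,0,0],[0,0,-0.5],85]
    - [[0,0,0],[0,0,-0.9],85]
    - [[0,0,0],[0,0,-0.9],85]
    - [[0,0,0],[0,0,0],85]

```text
time_s: 5.4
eef_pos: [0.6387, -0.0684, 0.1761]
tool_rot: [179.5, 0.1, 90.0]
wrist_force: [1.6, 0.1, 0.5]
opening: 0.0853
gripper_force: 0.0
```

```bash
python3 chk.py .636 -.068
```

```text
[ 0.63868513 -0.06839449  0.17609678] [1.58971635 0.10046192 0.46240674] 0.08527068461501734
scene knob z 0.0193 0.0673 top [641.  -69.3] [39.5 34.4] front [637.1 -67.1] [ 60.3 171. ]
side knob z 0.0157 0.068 top [630.  -76.4] [57.7 41.5] front [635.7 -68.5] [ 61.2 171.4]
```

Call:
play_rows:
  targets:
    - [[0,0,0],[-0.38,-0.81,0],80]
    - [[0,0,0],[-0.38,-0.81,0],80]
    - [[0,0,0],[-0.38,-0.81,0],80]
    - [[0,0,0],[-0.38,-0.81,0.2],80]
    - [[0,0,0],[-0.38,-0.81,0.2],80]
    - [[0,0,0],[-0.38,-0.81,0.2],80]
    - [[0,0,0],[-0.38,-0.81,0.2],80]
    - [[0,0,0],[0,0,0],80]
    - [[0,0,0],[0,0,0],80]
    - [[0,0,0],[0,0,0],80]

```text
time_s: 6.33
eef_pos: [0.4661, -0.1475, 0.146]
tool_rot: [-180.0, -0.0, 90.0]
wrist_force: [-0.4, -0.2, -0.7]
opening: 0.0797
gripper_force: 0.0
```

```bash
cat > wr.py <<'E'
from h import *
im,d,W=world("wrist"); s=robot.get_state()['eef_pos']; print(s)
z=W[...,2]; m=(z>.02)&(z<.056)&(im[...,2]<150)&(im[...,2]>1.5*im[...,0]+8)
c,l,st,ce=cv2.connectedComponentsWithStats(m.astype(np.uint8))
for i in range(1,c):
    if st[i,4]<300: continue
    q=W[l==i]; zt=np.percentile(q[:,2],90); t=q[q[:,2]>zt-.004]
    r=cv2.minAreaRect((t[:,:2]*1000).astype(np.float32)); print(st[i,4],zt.round(4),np.round(r[0],1),np.round(r[1],1),'mean',(t.mean(0)*1000).round(1))
E
python3 wr.py; python3 chk.py .636 -.068
```

```text
[ 0.46662615 -0.14745215  0.14628052]
1173 0.0292 [619.2 -71.9] [ 8.4 28.8] mean [619.2 -71.3  27.7]
5138 0.0428 [ 464.2 -145.4] [35.7 35.9] mean [ 464.3 -144.    41.8]
[ 0.46662615 -0.14745215  0.14628052] [-1.04903972 -1.04977478  0.01556936] 0.07998392498706153
scene knob z 0.0188 0.0667 top [642.8 -68.1] [40.3 36.8] front [637.2 -67.1] [ 60.5 172.5]
side knob z 0.0184 0.0681 top [636.7 -70.5] [39.  42.9] front [668.2 -74.4] [ 60.6 102.3]
```

Call:
play_rows:
  targets:
    - [[0,0,0],[0,-0.02,0.72],80]
    - [[0,0,0],[0,0,0.72],80]
    - [[0,0,0],[0,0,0.72],80]
    - [[0,0,0],[0,0,0],80]
    - [[0,0,0],[0,0,0],60]
    - [[0,0,0],[0,0,0],38]
    - [[0,0,0],[0,0,0],38]
    - [[0,0,0],[0,0,0],38]
    - [[0,0,0],[0,0,0],38]
    - [[0,0,0],[0,0,0],38]
    - [[0,0,0],[0,0,0],38]
    - [[0,0,0],[0,0,0],38]

```text
time_s: 7.48
eef_pos: [0.4662, -0.1479, 0.0831]
tool_rot: [179.8, 0.1, 90.0]
wrist_force: [-0.6, 1.0, 7.2]
opening: 0.0445
gripper_force: 30.9
```

Call:
play_rows:
  targets:
    - [[0,0,0],[0,0,-0.4],38]
    - [[0,0,0],[0,0,-0.8],38]
    - [[0,0,0],[0,0,-0.8],38]
    - [[0,0,0],[-0.4,0.911,0],38]
    - [[0,0,0],[-0.4,0.911,0],38]
    - [[0,0,0],[-0.4,0.911,0],38]
    - [[0,0,0],[-0.4,0.911,0],38]
    - [[0,0,0],[-0.4,0.911,0],38]
    - [[0,0,0],[-0.4,0.911,0],38]
    - [[0,0,0],[0,0,0],38]
    - [[0,0,0],[0,0,0],38]
    - [[0,0,0],[0,0,0],38]

```text
time_s: 8.48
eef_pos: [0.6283, -0.2191, 0.1412]
tool_rot: [-179.9, -0.0, 90.0]
wrist_force: [-0.8, -0.3, -0.1]
opening: 0.0444
gripper_force: 31.0
```

```bash
python3 chk.py .631 -.219
```

```text
[ 0.62834235 -0.21905556  0.14124766] [-0.78562701 -0.28701482 -0.13808806] 0.044374500301023356
scene knob z 0.0631 0.1007 top [ 638.9 -232.4] [ 6.8 43. ] front [ 633.8 -218.8] [ 60.1 138.7]
side knob z 0.0178 0.1053 top [ 621.  -230.6] [43.   9.4] front [ 631.2 -220.1] [ 60.2 139.9]
```

Call:
play_rows:
  targets:
    - [[0,0,0],[0,0.08,0.7],38]
    - [[0,0,0],[0,0,0.5],38]
    - [[0,0,0],[0,0,0.1],38]
    - [[0,0,0],[0,0,0],38]
    - [[0,0,0],[0,0,0],38]

```text
time_s: 9.0
eef_pos: [0.6312, -0.2193, 0.1032]
tool_rot: [-180.0, 0.0, 90.0]
wrist_force: [-0.0, 0.0, -0.3]
opening: 0.0447
gripper_force: 31.0
```

Call:
play_rows:
  targets:
    - [[0,0,0],[0,0,0.04],38]
    - [[0,0,0],[0,0,0],38]
    - [[0,0,0],[0,0,0],38]

```text
time_s: 9.25
eef_pos: [0.6317, -0.2195, 0.1019]
tool_rot: [180.0, 0.0, 90.0]
wrist_force: [-0.6, -0.0, -0.2]
opening: 0.0442
gripper_force: 31.0
```

Call:
play_rows:
  targets:
    - [[0,0,0],[0,0,0.05],38]
    - [[0,0,0],[0,0,0],38]
    - [[0,0,0],[0,0,0],38]

```text
time_s: 9.5
eef_pos: [0.6319, -0.2196, 0.1011]
tool_rot: [179.9, 0.0, 90.0]
wrist_force: [-2.1, 0.5, 5.8]
opening: 0.0441
gripper_force: 31.5
```

Call:
play_rows:
  targets:
    - [[0,0,0],[0,0,0.04],38]
    - [[0,0,0],[0,0,0],38]
    - [[0,0,0],[0,0,0],38]

```text
time_s: 9.75
eef_pos: [0.6319, -0.2196, 0.1011]
tool_rot: [179.9, 0.1, 90.0]
wrist_force: [-3.6, 1.3, 11.8]
opening: 0.0442
gripper_force: 32.0
```

Call:
play_rows:
  targets:
    - [[0,0,0],[0,0,0],52]
    - [[0,0,0],[0,0,0],62]
    - [[0,0,0],[0,0,0],75]
    - [[0,0,0],[0,0,0],75]
    - [[0,0,0],[0,0,0],75]
    - [[0,0,0],[0,0,-0.5],75]
    - [[0,0,0],[0,0,-0.9],75]
    - [[0,0,0],[0,0,-0.9],75]
    - [[0,0,0],[0,0,0],75]

```text
time_s: 10.5
eef_pos: [0.6342, -0.2208, 0.1736]
tool_rot: [179.5, 0.3, 90.0]
wrist_force: [1.4, -0.8, 0.8]
opening: 0.0747
gripper_force: 0.0
```

Call:
play_rows:
  targets:
    - [[0,0,0],[0.811,-0.685,0],75]
    - [[0,0,0],[0.811,-0.685,0],75]
    - [[0,0,0],[0.811,-0.685,0],75]
    - [[0,0,0],[0.811,-0.685,0],75]
    - [[0,0,0],[0.811,-0.685,0.2],75]
    - [[0,0,0],[0.811,-0.685,0.2],75]
    - [[0,0,0],[0.811,-0.685,0.2],75]
    - [[0,0,0],[0.811,-0.685,0.2],75]
    - [[0,0,0],[0.811,-0.685,0.2],75]
    - [[0,0,0],[0,0,0],75]
    - [[0,0,0],[0,0,0],75]
    - [[0,0,0],[0,0,0],75]

```text
time_s: 11.5
eef_pos: [0.4475, -0.0008, 0.138]
tool_rot: [179.9, 0.0, 90.0]
wrist_force: [0.8, -0.2, 0.2]
opening: 0.0748
gripper_force: 0.0
```

```bash
python3 wr.py; python3 chk.py .631 -.219
```

```text
[ 0.44798777 -0.00119867  0.13813962]
1111 0.0305 [450.6 122.6] [ 8.8 23.6] mean [450.4 123.1  29. ]
3497 0.0368 [445.4   0.7] [30.9 31. ] mean [445.5   2.   35.5]
2729 0.0534 [613.3 -71.3] [ 7.9 38.4] mean [611.5 -68.2  52.9]
[ 0.44798777 -0.00119867  0.13813962] [ 1.24693777 -0.46019961 -0.53696979] 0.07496110383092446
scene knob z 0.0206 0.0612 top [ 638.  -217.7] [35.  29.2] front [ 632.  -218.5] [ 60.2 140.8]
side knob z 0.0165 0.0621 top [ 631.9 -220.1] [35.4 35.4] front [ 630.9 -219.6] [ 61.1 138.2]
```

Call:
play_rows:
  targets:
    - [[0,0,0],[0.03,-0.04,0.65],75]
    - [[0,0,0],[0,0,0.65],70]
    - [[0,0,0],[0,0,0.65],65]
    - [[0,0,0],[0,0,0],60]
    - [[0,0,0],[0,0,0],50]
    - [[0,0,0],[0,0,0],28]
    - [[0,0,0],[0,0,0],28]
    - [[0,0,0],[0,0,0],28]
    - [[0,0,0],[0,0,0],28]
    - [[0,0,0],[0,0,0],28]
    - [[0,0,0],[0,0,0],28]
    - [[0,0,0],[0,0,0],28]

```text
time_s: 12.65
eef_pos: [0.4463, 0.0001, 0.0801]
tool_rot: [179.9, 0.0, 90.0]
wrist_force: [0.6, -0.8, 6.7]
opening: 0.0345
gripper_force: 30.3
```

Call:
play_rows:
  targets:
    - [[0,0,0],[0,0,-0.4],28]
    - [[0,0,0],[0,0,-0.8],28]
    - [[0,0,0],[0,0,-0.8],28]
    - [[0,0,0],[0.874,0.619,0],28]
    - [[0,0,0],[0.874,0.619,0],28]
    - [[0,0,0],[0.874,0.619,0],28]
    - [[0,0,0],[0.874,0.619,0],28]
    - [[0,0,0],[0.874,0.619,0],28]
    - [[0,0,0],[0.874,0.619,0],28]
    - [[0,0,0],[0.874,0.619,0],28]
    - [[0,0,0],[0.874,0.619,0],28]
    - [[0,0,0],[0.874,0.619,0],28]

```text
time_s: 13.65
eef_pos: [0.613, 0.2379, 0.1391]
tool_rot: [-180.0, 0.0, 90.0]
wrist_force: [0.8, -0.7, -1.0]
opening: 0.0348
gripper_force: 30.2
```

Call:
play_rows:
  targets:
    - [[0,0,0],[0,0,0],28]
    - [[0,0,0],[0,0,0],28]
    - [[0,0,0],[0,0,0],28]

```text
time_s: 13.9
eef_pos: [0.6117, 0.2361, 0.1386]
tool_rot: [-179.9, 0.0, 90.0]
wrist_force: [-0.8, 0.3, 0.7]
opening: 0.0346
gripper_force: 30.2
```

```bash
python3 chk.py .614 .236
```

```text
[0.61166913 0.23610748 0.13858762] [-0.79690382  0.28452174  0.71319965] 0.034550012794228306
scene knob z 0.0608 0.1141 top [632.7 222.3] [5.2 4.9] front [616.2 236.5] [ 61.  108.3]
side knob z 0.0143 0.1414 top [605.2 222. ] [21.3  5.4] front [613.7 235.8] [ 63.6 107.1]
```

Call:
play_rows:
  targets:
    - [[0,0,0],[0,0.09,0.7],28]
    - [[0,0,0],[0,0,0.5],28]
    - [[0,0,0],[0,0,0.12],28]
    - [[0,0,0],[0,0,0],28]
    - [[0,0,0],[0,0,0],28]

```text
time_s: 14.42
eef_pos: [0.615, 0.2355, 0.1]
tool_rot: [-180.0, 0.0, 89.9]
wrist_force: [-0.1, -0.3, 0.3]
opening: 0.0347
gripper_force: 30.2
```

Call:
play_rows:
  targets:
    - [[0,0,0],[0,0,0.05],28]
    - [[0,0,0],[0,0,0],28]
    - [[0,0,0],[0,0,0],28]

```text
time_s: 14.67
eef_pos: [0.6153, 0.2362, 0.0984]
tool_rot: [180.0, -0.0, 90.0]
wrist_force: [-0.0, 0.3, -0.5]
opening: 0.0343
gripper_force: 30.2
```

Call:
play_rows:
  targets:
    - [[0,0,0],[0,0,0.05],28]
    - [[0,0,0],[0,0,0],28]
    - [[0,0,0],[0,0,0],28]

```text
time_s: 14.92
eef_pos: [0.6154, 0.2363, 0.0982]
tool_rot: [179.9, 0.0, 90.0]
wrist_force: [-3.5, -1.4, 7.9]
opening: 0.0347
gripper_force: 30.8
```

Call:
play_rows:
  targets:
    - [[0,0,0],[0,0,0],42]
    - [[0,0,0],[0,0,0],52]
    - [[0,0,0],[0,0,0],65]
    - [[0,0,0],[0,0,0],65]
    - [[0,0,0],[0,0,0],65]
    - [[0,0,0],[0,0,-0.5],65]
    - [[0,0,0],[0,0,-0.9],65]
    - [[0,0,0],[0,0,-0.9],65]
    - [[0,0,0],[0,0,0],65]

```text
time_s: 15.67
eef_pos: [0.6181, 0.2371, 0.1715]
tool_rot: [179.5, -0.1, 90.0]
wrist_force: [2.0, -0.0, 1.3]
opening: 0.0649
gripper_force: 0.0
```

Call:
play_rows:
  targets:
    - [[0,0,0],[-0.6,-0.911,0],65]
    - [[0,0,0],[-0.6,-0.911,0],65]
    - [[0,0,0],[-0.6,-0.911,0],65]
    - [[0,0,0],[-0.6,-0.911,0.2],65]
    - [[0,0,0],[-0.6,-0.911,0.4],65]
    - [[0,0,0],[-0.6,-0.911,0.4],65]
    - [[0,0,0],[0,0,0],65]
    - [[0,0,0],[0,0,0],65]
    - [[0,0,0],[0,0,0],65]

```text
time_s: 16.42
eef_pos: [0.4523, 0.1284, 0.1361]
tool_rot: [179.9, -0.0, 90.0]
wrist_force: [0.2, 0.5, 0.5]
opening: 0.0649
gripper_force: 0.0
```

```bash
python3 wr.py; python3 chk.py .614 .236
```

```text
[0.4530495  0.1285733  0.13629139]
7169 0.0352 [446.3 240.6] [39.8 34.1] mean [447.1 239.7  34.3]
1812 0.0308 [450.2 131.6] [25.3 24.6] mean [450.4 132.6  29.5]
[0.4530495  0.1285733  0.13629139] [-0.37189545  0.03262486 -0.91416249] 0.06503373922039123
scene knob z 0.021 0.0549 top [625.4 233.5] [27.3 27.4] front [616.  236.5] [ 61.7 108.5]
side knob z 0.0161 0.056 top [614.7 232.7] [26.  31.5] front [615.1 235.5] [ 62.7 103. ]
```

Call:
play_rows:
  targets:
    - [[0,0,0],[0.03,-0.04,0.63],60]
    - [[0,0,0],[0,0,0.63],55]
    - [[0,0,0],[0,0,0.63],50]
    - [[0,0,0],[0,0,0],45]
    - [[0,0,0],[0,0,0],40]
    - [[0,0,0],[0,0,0],18]
    - [[0,0,0],[0,0,0],18]
    - [[0,0,0],[0,0,0],18]
    - [[0,0,0],[0,0,0],18]
    - [[0,0,0],[0,0,0],18]
    - [[0,0,0],[0,0,0],18]
    - [[0,0,0],[0,0,0],18]

```text
time_s: 17.57
eef_pos: [0.4509, 0.1293, 0.0798]
tool_rot: [179.9, -0.0, 90.0]
wrist_force: [0.2, 0.5, 6.1]
opening: 0.0241
gripper_force: 29.9
```

Call:
play_rows:
  targets:
    - [[0,0,0],[0,0,-0.4],18]
    - [[0,0,0],[0,0,-0.8],18]
    - [[0,0,0],[0,0,-0.8],18]
    - [[0,0,0],[-0.282,0.981,0],18]
    - [[0,0,0],[-0.282,0.981,0],18]
    - [[0,0,0],[-0.282,0.981,0],18]
    - [[0,0,0],[-0.282,0.981,0],18]
    - [[0,0,0],[-0.282,0.981,0],18]
    - [[0,0,0],[-0.282,0.981,0],18]
    - [[0,0,0],[-0.282,0.981,0],18]
    - [[0,0,0],[0,0,0],18]
    - [[0,0,0],[0,0,0],18]

```text
time_s: 18.57
eef_pos: [0.6569, 0.0692, 0.1381]
tool_rot: [-180.0, 0.0, 89.9]
wrist_force: [-0.2, 0.6, -0.1]
opening: 0.0242
gripper_force: 29.7
```

Call:
play_rows:
  targets:
    - [[0,0,0],[0,0,0],18]
    - [[0,0,0],[0,0,0],18]

```text
time_s: 18.73
eef_pos: [0.6547, 0.0705, 0.1385]
tool_rot: [-179.9, -0.0, 90.0]
wrist_force: [-1.1, 1.0, -0.2]
opening: 0.0247
gripper_force: 29.7
```

```bash
python3 chk.py .658 .070
```

```text
[0.65473725 0.07049555 0.13851168] [-1.05727791  0.99127578 -0.17857006] 0.024743859125045602
scene knob z 0.0626 0.0886 top [652.2  65.3] [ 5.9 18.4] front [658.9  70.9] [60.2 76.9]
side knob z 0.0591 0.1243 top [641.8  54.9] [5.4 6. ] front [657.6  70.2] [61.8 74.1]
```

Call:
play_rows:
  targets:
    - [[0,0,0],[0,0.09,0.7],18]
    - [[0,0,0],[0,0,0.5],18]
    - [[0,0,0],[0,0,0.12],18]
    - [[0,0,0],[0,0,0],18]
    - [[0,0,0],[0,0,0],18]

```text
time_s: 19.25
eef_pos: [0.6585, 0.0704, 0.0998]
tool_rot: [-180.0, -0.0, 90.0]
wrist_force: [0.6, 0.3, 0.1]
opening: 0.0242
gripper_force: 29.7
```

Call:
play_rows:
  targets:
    - [[0,0,0],[0,0,0.05],18]
    - [[0,0,0],[0,0,0],18]
    - [[0,0,0],[0,0,0],18]

```text
time_s: 19.5
eef_pos: [0.6589, 0.0701, 0.0982]
tool_rot: [180.0, 0.0, 90.0]
wrist_force: [0.2, -0.3, -0.4]
opening: 0.0244
gripper_force: 29.7
```

Call:
play_rows:
  targets:
    - [[0,0,0],[0,0,0.04],18]
    - [[0,0,0],[0,0,0],18]
    - [[0,0,0],[0,0,0],18]

```text
time_s: 19.75
eef_pos: [0.659, 0.0701, 0.0978]
tool_rot: [179.9, 0.0, 90.0]
wrist_force: [-1.6, 0.3, 5.8]
opening: 0.0243
gripper_force: 30.2
```

Contact. I release, rise high and back off for a final look.

Call:
play_rows:
  targets:
    - [[0,0,0],[0,0,0],32]
    - [[0,0,0],[0,0,0],42]
    - [[0,0,0],[0,0,0],55]
    - [[0,0,0],[0,0,0],55]
    - [[0,0,0],[0,0,0],55]
    - [[0,0,0],[0,0,-0.5],55]
    - [[0,0,0],[0,0,-0.9],55]
    - [[0,0,0],[0,0,-0.9],55]
    - [[0,0,0],[0,-0.5,-0.8],55]
    - [[0,0,0],[0,-0.8,-0.6],55]
    - [[0,0,0],[0,-0.9,-0.5],55]
    - [[0,0,0],[0,-0.9,-0.5],55]

```text
time_s: 20.75
eef_pos: [0.5649, 0.07, 0.2383]
tool_rot: [180.0, 0.0, 90.0]
wrist_force: [-0.3, -0.6, -0.8]
opening: 0.0552
gripper_force: 0.0
```

Call:
play_rows:
  targets:
    - [[0,0,0],[0,-0.9,-0.5],55]
    - [[0,0,0],[0,-0.9,-0.5],55]
    - [[0,0,0],[0,-0.9,0],55]
    - [[0,0,0],[0,-0.9,0],55]
    - [[0,0,0],[0,0,0],55]
    - [[0,0,0],[0,0,0],55]
    - [[0,0,0],[0,0,0],55]

```text
time_s: 21.33
eef_pos: [0.4585, 0.07, 0.268]
tool_rot: [179.9, 0.0, 90.0]
wrist_force: [-0.5, -0.8, 0.0]
opening: 0.0549
gripper_force: 0.0
```

```bash
for p in ".658 .070" ".615 .236" ".631 -.219" ".636 -.068"; do python3 chk.py $p; done
python3 -c "
from h import *
im=get_image('scene')[0]; cv2.imwrite('pics/s9.png',cv2.resize(im[190:380,110:450],None,fx=2.2,fy=2.2))"
```

```text
[0.45854597 0.06995384 0.26803785] [-0.5077156  -0.78893112  0.03869224] 0.05487176005388791
scene knob z 0.0199 0.0489 top [663.2  70.3] [20.  21.5] front [660.5  70.5] [59.8 77.3]
side knob z 0.0172 0.0494 top [658.6  69.9] [25.1 21.7] front [657.4  70. ] [61.9 74.4]
[0.45892053 0.06990486 0.26768291] [0.14878186 0.01547769 0.20734475] 0.05517878214723857
scene knob z 0.0204 0.0547 top [622.1 233.8] [29.  25.4] front [615.8 236.7] [ 62.2 109.5]
side knob z 0.0172 0.056 top [615.3 233.9] [28.8 30.1] front [613.6 236.4] [ 63.1 106.9]
[0.45871697 0.06992914 0.26740964] [-0.55798029 -0.61862091  0.07319452] 0.05526543562701108
scene knob z 0.0196 0.0608 top [ 637.8 -216.7] [31.2 36. ] front [ 631.4 -218.4] [ 60.1 142.6]
side knob z 0.0157 0.0621 top [ 632.3 -219.1] [36.7 37. ] front [ 630.4 -219.8] [ 60.8 138.1]
[0.45837877 0.06996159 0.26730397] [ 0.03998437  0.98164884 -0.61755535] 0.05493030390815624
scene knob z 0.0197 0.0667 top [641.8 -68.7] [36.1 41.2] front [636. -67.] [ 59.9 173.5]
side knob z 0.017 0.068 top [635.7 -70. ] [38.4 41.7] front [635.3 -68. ] [ 60.8 170.1]
```

View pics/s9.png

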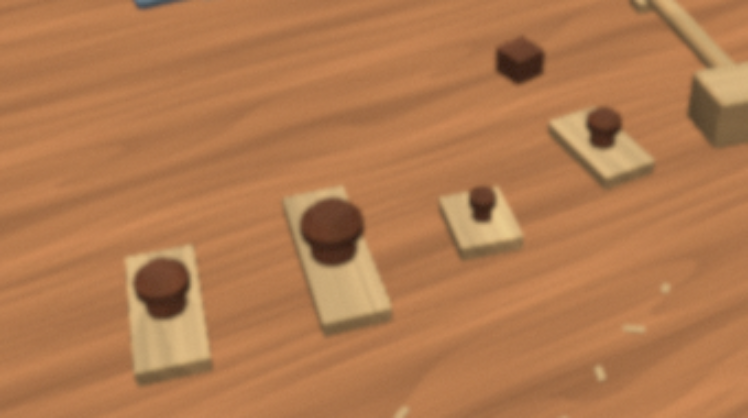

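All four knobs stand upright on their matching fronts: c (162,287), d (332,230), a (482,203) and b (603,127). Each is within about 5 mm of the middle of its front, and the arm is clear.

```bash
python3 -c "
from plant import robot
print(robot.sign_off())"
```

```text
the job is handed in; nothing more can be done
None
```

The job is handed in: by my last camera check all four knobs stand upright on their matching fronts, each within about 5 mm of the middle, and the sign-off returned no verdict.

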